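# Load the wire let-off stand and set its ratchet tension

## Robot

A 6-joint arm with a two-finger parallel gripper is mounted at the origin on the work surface. World frame = base frame: x ahead of the robot, y to its left, z up, the work surface at z = 0. Lengths are in mm, angles in degrees, forces in N, time in s.
With the tool pointing down it reaches from about 275 to 850 mm from the base axis. Payload 19 kg.
Tool frame: the origin (TCP) lies at the very end of the fingers, on their centre line; the grasp point (between the pads) lies 19 mm behind it (robot.grip_depth is the distance from the TCP to the grasp point, in mm); z points along the fingers, y is the line along which they close (so a half turn about z gives the same grasp; the last joint's range is limited). The gripper opens to 85 mm and grips with 20 to 120 N. Pads are 22 mm wide; open, the fingers measure 114 mm over their backs; the gripper's body (76 mm by 85 mm) begins 54 mm behind the grasp point. The pads swing forward as they close: fully open they stand 13 mm farther back than shut.
Start: joints at [-70.703, 8.623, 82.357, -0, 89.026, -7.678], TCP at [260.79, -512.424, 231.267] pointing down, gripper open.
Joint ranges: [-160.23, 160.23], [-39.13, 120.54], [6.94, 153.29], [-79.49, 259.48], [9.18, 160.14], [-161.06, 161.06]. Speed limits (degrees/s): [108.29, 108.29, 127.2, 172.46, 172.46, 172.46].

## Interface

Orientations are given as a 3x3 rotation matrix whose columns are the frame's x, y, z axes.
In Python, from rig import robot, cams, sign_off gives the robot as it stands. The module is installed in compiled form; this text tells all that it offers.
- The arm moves only by the tool move_arm, never from a script. Its argument "rows" is a list of rows, each a list of 3 entries, a list of its own where there are three numbers: the closure, from 0 (fully open) to 1 (shut), then the shift along the world's x, y, z scaled (see below), then the turn, a rotation vector about the world's x, y, z scaled (see below). A call has 1 to 10 rows; each row shifts and turns the commanded pose from where the row before left it; what a row does not reach is not made up. The controller multiplies each number of a shift by 15 cm and each number of a turn by 0.12 rad. A row lasts 1/12 s, in which the tool goes at most 41.7 mm and 7.16 degrees, less where a joint would pass 70% of its speed; a pose out of reach is approached as far as the arm can. A call with a number of a shift or a turn outside -1 to 1 is refused whole. A call with a gripper value outside its range is refused whole. The fingers move at their own pace and stop on an object; "newtons" is the grip in N (left out, the last holds). Time passes only in rows, so rows that do not move let the fingers close. It gives the time, the measured TCP pose, the force, the opening and the grip force at its end, in the units of the state.
- robot.state(): the state, without advancing time (a new reading comes with each control period).
- cams.read_camera(name): name is "scene" or "side" or "wrist"; returns a dict with "frame" (480x640x3 uint8, red, green, blue), "fx", "fy", "cx", "cy" (pixels), "rvec" (rotation vector, rad) and "tvec" (3), from world to camera coordinates, as OpenCV has them. Camera axes: x right, y down, z forward; pixel columns grow to the right and rows downward; lengths in mm; the calibration is good to about 2 mm. A picture is of the moment at which its call begins. There is no depth.
- sign_off(): hands the job in; it is judged then, once.
The state is a dict: "time_s": time; "qpos": joint angles; "joint_velocities": joint speeds; "joint_efforts": joint torques, N m; "ee_pos": TCP position; "orientation": TCP orientation; "contact_force": force on the tool from outside, world axes, zero at the start; "moment": the same for the moment, N m; "finger_gap": opening from 0.0 (shut) to 1.0 (fully open); "grip_force": force on a finger pad.
Only numpy, scipy, OpenCV 4.12 (cv2) and the standard library are available. Lean on these libraries where they do the work, as an engineer would, in place of code of your own. Each camera call takes 0.05 s, during which the arm holds its last target. There are 200 camera calls.

## Task

Load the wire let-off stand: take the red-cheeked bobbin out of the plywood tray, stand it upright on the turntable and gently press it fully home, so that the four studs go into the four holes under it. Then wind the stand's black knob clockwise until the sprung pawl has dropped in behind the red-painted tooth of the ratchet wheel and holds it by its steep face, and let go, leaving the bobbin home. Leave everything else on the bench where it is.

Things in the scene. Friction and masses are not known exactly. Their poses are not given: they have to be found in the camera images.
- bobbin_red_mid (a point): Centre (half-way up) of the bobbin to load: 64 mm tall, 0.3 to 0.5 kg, upright in the tray, full of copper wire (winding 50 mm across) between two square red cheeks 60 x 60 mm, sides along its x and y. Top cheek: 22 to 32 mm above this point; bottom cheek: 20 to 32 mm below. Z up.
- bobbin_black_mid (a point): Centre of the black-cheeked bobbin, same outside sizes, in the tray: leave it there.
- bobbin_yellow_mid (a point): Centre of the yellow-cheeked bobbin, same outside sizes, in the tray: leave it there.
- tray: Open plywood tray, fixed, 286 (x) x 176 (y) x 35 mm high, walls and floor 8 mm thick; origin at the centre of its underside. It stands to the robot's left or right of the stand, in the place opposite the capacitor box.
- capbox: Fixed plywood box of capacitors, 286 x 176 x 50 mm, origin at the centre of its underside; an obstacle.
- stand: The let-off stand, fixed: green base 14 mm thick, -65 to +120 mm along its x, +-125 mm along its y; origin on the bench midway between the turntable axis (x 0, y +70 mm) and the ratchet axis (x 0, y -70 mm). A steel wire-guide post, 160 mm tall with a white roller at its top, stands at x +107, y +85 mm.
- plate (a point): Centre of the turntable's top face, on its axis, 24 mm above the bench: a 96 mm aluminium disc with four tapered steel studs at this point's x, y = +-19 mm, 11 mm high, 10 mm across at the foot, 5.6 mm at the tip. The disc turns with a light drag (0.06 N m). Bobbin home: its underside on this face, its centre 32 mm above this point.
- knob (a point): Middle of the black fluted round grip of the tensioning knob, on the ratchet axis, 80 mm above the bench: 50 mm across, 36 mm tall, can be gripped across any diameter. One piece with the ratchet wheel below it (100 mm across the teeth, top 54 mm above the bench, one tooth painted red).
- ratchet (a joint): Angle of knob and wheel (rad), growing clockwise from above (winding). 16 teeth: the pawl catches every 0.393 rad from 0; behind the red tooth at 2.356 (the sixth). A spring (0.05 N m at 0, 0.15 at the red tooth) turns it back when let go, to the last tooth caught: wind 0.1 to 0.2 past a catch, then let go. Starts on a catch from 0 to 1.18.
- pawl (a joint): Angle of the brass sprung pawl (rad), behind the wheel: about 0 when its tip lies at the root of a tooth, up to about 0.24 as it rides over a tooth's crest. The red peg at its tail is the release: pushing it to lift the pawl lets the wheel spin back.
- pawl_tip (a point): Tip of the pawl, level with the wheel's teeth.
- glue: White glue bottle with a red nozzle, 38 mm across, 100 mm tall, standing; origin under its centre. A bystander.
- filmcap: Yellow capacitor lying on its side, 75 mm long along its x, 36 mm across; origin under its centre. A bystander.
- spanner: Steel spanner lying flat, 170 mm along its x; a bystander.
- driver: Blue screwdriver lying flat, 190 mm along its x; a bystander.
- reel: Reel of red wire with black flanges lying flat, 80 mm across, 38 mm high; a bystander.
- cancap: Dark can capacitor standing, 35 mm across, 65 mm tall; a bystander.
- bobbin_red: The red bobbin's body, origin at the centre of its underside. Through the bottom cheek go four round holes, 12 mm across and 12 mm deep, at its x, y = +-19 mm; it fits the studs at any quarter turn. The three bobbins stand in a row along the tray's x, 85 mm apart, in any order, so fingers have room only on the sides facing the tray's long walls.
- bobbin_black: Underside centre of the black-cheeked bobbin, z up.
- bobbin_yellow: Underside centre of the yellow-cheeked bobbin, z up.
- turntable: Point on the turntable's axis, 10 mm below its top face; turns with the disc.
Not all that is in view belongs to the job. What is shaped like the bobbin_red but pink is not meant.

How it is judged:
By the outcome, as a careful person would: the job done as asked, in the order asked, and still so for the second after the job is handed in, with the robot touching nothing.
It also fails if it takes over 61 s, if anything falls off the work surface, if the arm or the gripper's body presses on something with over 40 N, if the wrist force passes 120 N, or if a joint passes its speed limit or range.

## Working session

There is one attempt and no reset: what is moved stays moved. The work goes in short steps, Python scripts to look and compute and a tool call to move; the robot and the scene stay as the last step left them, time stands still between calls to the robot, and variables do not carry over. Pictures are saved under pics/ and viewed, at most 11 in all, crops included, and the job is handed in when it is done.

Besides the shell and the picture viewer there is one more tool, called as name(argument=value, ...) on one line, values as JSON. move_arm: Moves the arm, as the interface text tells. Shifts and turns lie within -1 to 1; 1 stands for 15 cm of shift or 0.12 rad of turn. Its arguments: {"type":"object","properties":{"rows":{"type":"array"},"newtons":{"type":"number"}},"required":["rows"]}

```bash
mkdir -p pics
cat > h.py <<'E'
import numpy as np, cv2
from rig import robot, cams, sign_off
def cam(n, save=None):
    c=cams.read_camera(n); c['R']=cv2.Rodrigues(np.array(c['rvec'],float))[0]; c['t']=np.array(c['tvec'],float).ravel()
    c['hsv']=cv2.cvtColor(c['frame'],cv2.COLOR_RGB2HSV)
    if save: cv2.imwrite('pics/'+save,cv2.cvtColor(c['frame'],cv2.COLOR_RGB2BGR))
    return c
def ray(c,u,v):
    d=c['R'].T@np.array([(u-c['cx'])/c['fx'],(v-c['cy'])/c['fy'],1.]); return -c['R'].T@c['t'],d/np.linalg.norm(d)
def onplane(c,u,v,z):
    o,d=ray(c,u,v); return o+d*(z-o[2])/d[2]
def proj(c,p):
    q=c['R']@np.array(p,float)+c['t']; return np.array([c['fx']*q[0]/q[2]+c['cx'],c['fy']*q[1]/q[2]+c['cy']])
E
python3 - <<'E'
from h import *
a=cam('scene');b=cam('side')
for c in(a,b): print(np.round(-c['R'].T@c['t']),c['fx'],np.round(c['R'][2],2))
cv2.imwrite('pics/a.png',cv2.cvtColor(a['frame'],cv2.COLOR_RGB2BGR))
cv2.imwrite('pics/b.png',cv2.cvtColor(b['frame'],cv2.COLOR_RGB2BGR))
print(robot.state())
E
```

```text
[1264.  665.  875.] 530.6874623275269 [-0.54 -0.54 -0.64]
[ 375.  891. 1222.] 608.020239925436 [ 0.14 -0.61 -0.78]
{'time_s': 0.1, 'qpos': array([-7.07010851e+01,  8.64543434e+00,  8.23882062e+01, -6.59520754e-04,
        8.90250140e+01, -7.67744563e+00]), 'joint_velocities': array([ 0.00485985,  0.08906285, -0.15888795,  0.08167326,  0.01787834,
        0.0425649 ]), 'joint_efforts': array([ 5.71893586e-03, -7.14384198e+01, -5.71792066e+01,  5.49415131e-05,
        7.12933950e-03, -1.27845585e-06]), 'ee_pos': array([ 260.74233716, -512.24203806,  230.77199347]), 'orientation': array([[ 8.91193689e-01,  4.53622845e-01, -3.49196740e-04],
       [ 4.53622963e-01, -8.91193179e-01,  9.62386115e-04],
       [ 1.25358575e-04, -1.01607609e-03, -9.99999476e-01]]), 'contact_force': array([-0.06615575, -0.34161842,  0.10487128]), 'moment': array([ 0.00355219,  0.00722504, -0.04256187]), 'grip_force': 0.0, 'finger_gap': 0.9984251594290635}
```

View pics/a.png

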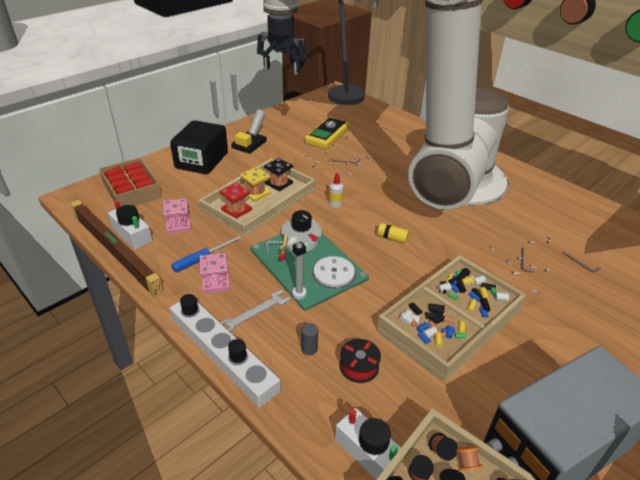

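View pics/b.png

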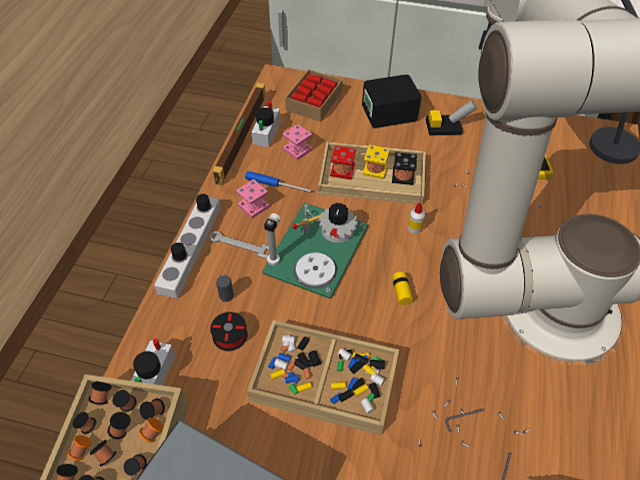

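Two views: in the tray, the red bobbin is at scene (235,195) / side (343,155), yellow at (257,180)/(376,155) and black at (278,170)/(404,163). The two pink look-alikes stand on the bench at scene (177,213) and (213,270). The red one in the tray fits the description. The turntable is at side (316,268) and the knob at (339,212).

Run:
```python
from h import *
a=cam('scene');b=cam('side')
def blob(c,m,box):
    x0,y0,x1,y1=box; k=np.zeros(m.shape,np.uint8); k[y0:y1,x0:x1]=m[y0:y1,x0:x1]*255
    n,l,s,ce=cv2.connectedComponentsWithStats(k); i=1+np.argmax(s[1:,4]); return ce[i],s[i],(l==i)
for n,c,box in(('scene',a,(215,175,255,220)),('side',b,(325,140,360,182))):
    H=c['hsv'];m=((H[...,0]<5)|(H[...,0]>174))&(H[...,1]>170)&(H[...,2]>90)
    ce,s,l=blob(c,m,box);print(n,'red',ce,s)
for n,c,box in(('scene',a,(305,245,362,295)),('side',b,(285,245,345,295))):
    H=c['hsv'];m=(H[...,1]<40)&(H[...,2]>140)
    ce,s,l=blob(c,m,box); pts=np.argwhere(l)[:,::-1].astype(np.int32); e=cv2.fitEllipse(cv2.convexHull(pts)); print(n,'disc',e,onplane(c,*e[0],24).round(1))
# knob top: black
for n,c,box in(('scene',a,(285,205,318,245)),('side',b,(322,198,356,232))):
    H=c['hsv'];m=(H[...,2]<60)
    ce,s,l=blob(c,m,box); print(n,'knob',ce,s,onplane(c,*ce,85).round(1))
print('top guess side',onplane(b,343,153,72),'scene',onplane(a,235,187,72))
# tray rim corners side view
for p in((327,143),(425,151),(424,201),(319,193)): print('tray',onplane(b,*p,35).round(0))
c1=cv2.resize(a['frame'][150:300,150:350],None,fx=3,fy=3,interpolation=2)[:,:600]
c2=cv2.resize(b['frame'][130:290,260:430],None,fx=3.5,fy=3.5,interpolation=2)
w=np.zeros((600,600,3),np.uint8);w[:560,:595]=c2
cv2.imwrite('pics/c.png',w[...,::-1])
```

```text
scene red [234.43426295 192.80079681] [220 184  30  19 251]
side red [342.48349057 161.16745283] [330 146  26  33 424]
scene disc ((333.8316955566406, 270.74102783203125), (30.503557205200195, 40.84984588623047), 95.24817657470703) [590.7  48.4  24. ]
side disc ((314.66436767578125, 268.47235107421875), (32.637451171875, 39.44221115112305), 84.42620849609375) [590.   46.9  24. ]
scene knob [300.86520376 220.87774295] [292 211  19  21 319] [571.9 -86.4  85. ]
side knob [338.04531722 213.80362538] [329 203  19  22 331] [564.8 -87.   85. ]
top guess side [ 604.02948486 -317.07249257   72.        ] scene [ 590.42104836 -326.42252493   72.        ]
tray [ 665. -385.   35.]
tray [ 388. -424.   35.]
tray [ 363. -231.   35.]
tray [ 639. -189.   35.]
```

View pics/c.png

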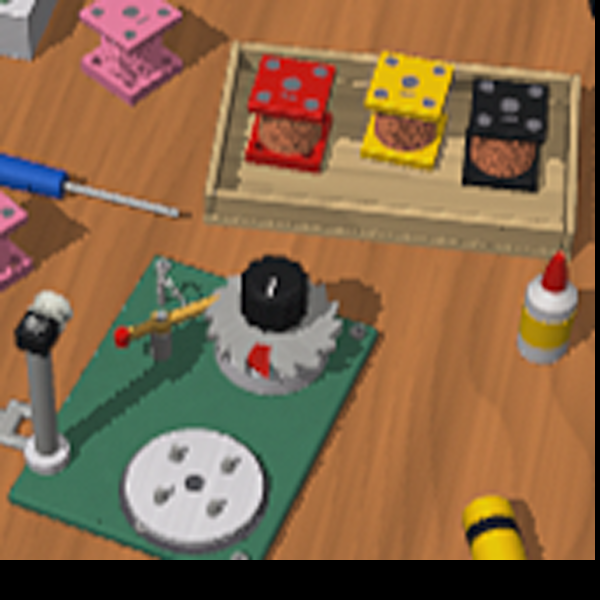

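The crop confirms red cheeks at side (343,155), leftmost in the tray next to yellow and black; the pink ones stand outside the tray. I'll move above it and look from close by.

move_arm(rows=[[0, [0.228, 0.131, 0], [0, 0, -0.276]], [0, [0.228, 0.131, 0], [0, 0, -0.276]], [0, [0.228, 0.131, 0], [0, 0, -0.276]], [0, [0.228, 0.131, 0], [0, 0, -0.276]], [0, [0.228, 0.131, 0], [0, 0, -0.276]], [0, [0.228, 0.131, 0], [0, 0, -0.276]], [0, [0.228, 0.131, 0], [0, 0, -0.276]], [0, [0.228, 0.131, 0], [0, 0, -0.276]], [0, [0.228, 0.131, 0], [0, 0, -0.276]], [0, [0.228, 0.131, 0], [0, 0, -0.276]]], newtons=40)

```text
time_s: 1.03
ee_pos: [604.3, -314.5, 231.1]
orientation: [[0.99, 0.138, -0.0], [0.138, -0.99, 0.0], [-0.0, -0.0, -1.0]]
contact_force: [0.6, -1.3, 0.7]
finger_gap: 0.997
grip_force: 0.0
```

Run:
```python
from h import *
c=cam('wrist','w1.png'); s=robot.state(); print(s['time_s'],s['ee_pos'],s['orientation'].round(3),s['qpos'].round(1))
print(-c['R'].T@c['t'],c['fx'],c['R'].round(2))
```

```text
1.0833 [ 609.07084099 -310.5417524   230.31595342] [[ 0.99   0.138  0.001]
 [ 0.138 -0.99   0.002]
 [ 0.002 -0.002 -1.   ]] [-33.5  21.8  66.    0.1  92.2  48.5]
[ 683.54908944 -302.69399393  372.95807762] 336.3968713760163 [[ 0.14 -0.99  0.  ]
 [-0.94 -0.13  0.31]
 [-0.31 -0.04 -0.95]]
```

View pics/w1.png

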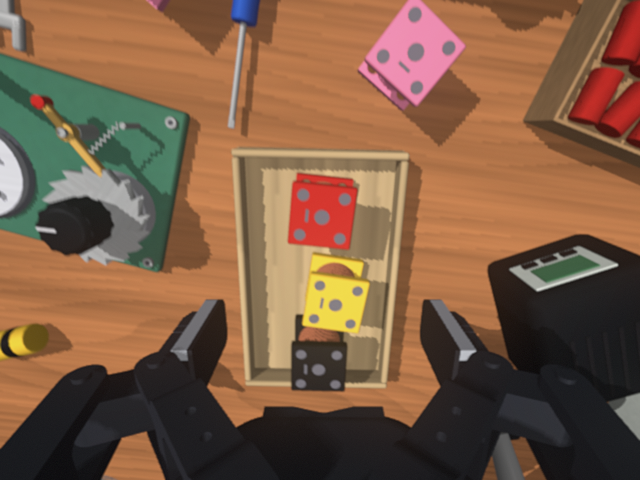

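Wrist view: red top cheek centred at (321,217) with four grey dots around it, tray walls parallel to the image columns, yellow at (336,305). I'll measure cheek pose and the tray walls.

```bash
cat >> h.py <<'E'
def topdots(c,box,z=72):
    "top-cheek pose from the grey dots: centre and yaw (deg mod 90)"
    x0,y0,x1,y1=box;H=c['hsv'];m=((H[...,0]<6)|(H[...,0]>172))&(H[...,1]>140)&(H[...,2]>70)
    k=np.zeros(m.shape,np.uint8);k[y0:y1,x0:x1]=m[y0:y1,x0:x1]*255
    cs,h=cv2.findContours(k,cv2.RETR_CCOMP,cv2.CHAIN_APPROX_NONE)
    P=[]
    for q,hh in zip(cs,h[0]):
        if hh[3]>=0 and cv2.contourArea(q)>20:
            M=cv2.moments(q);u=(M['m10']/M['m00'],M['m01']/M['m00']);P.append(np.r_[onplane(c,*u,z),u,cv2.contourArea(q)])
    return np.array(P)
E
python3 - <<'E'
from h import *
c=cam('wrist'); s=robot.state(); print(s['ee_pos'].round(1))
P=topdots(c,(275,165,365,260));print(P.round(1))
o=P[:,:2]; ctr=o[np.argmin(np.linalg.norm(o-o.mean(0),axis=1))];print(ctr)
for p in((239,153),(405,156),(386,385),(248,384)):print('tray',onplane(c,*p,35).round(1))
for p in((294,181),(357,186),(350,248),(288,243)):print('cheek',onplane(c,*p,72).round(1))
E
```

```text
[ 606.5 -312.4  230.1]
[[ 585.5 -332.1   72.   343.4  245.2  125.5]
 [ 584.4 -294.2   72.   303.5  241.   123. ]
 [ 603.9 -312.6   72.   325.7  223.9  205.5]
 [ 603.5 -298.7   72.   310.7  222.3   60.5]
 [ 623.3 -330.9   72.   348.6  206.3  137.5]
 [ 622.3 -293.    72.   307.2  201.8  139.5]
 [ 636.5 -326.2   72.   345.7  191.4   33.5]
 [ 636.  -309.8   72.   327.6  189.4   60. ]
 [ 635.6 -293.8   72.   309.8  187.4   34.5]]
[ 603.936911   -312.64851863]
tray [ 653.  -220.4   35. ]
tray [ 672.6 -381.4   35. ]
tray [ 400.1 -416.6   35. ]
tray [ 377.9 -248.4   35. ]
cheek [ 639.4 -279.1   72. ]
cheek [ 642.7 -335.4   72. ]
cheek [ 583.6 -338.8   72. ]
cheek [ 580.5 -280.    72. ]
```

move_arm(rows=[[0, [0, 0, -0.22], [0, 0, -0.22]], [0, [0, 0, -0.22], [0, 0, -0.22]], [0, [0, 0, -0.22], [0, 0, -0.22]], [0, [0, 0, -0.2], [0, 0, -0.22]], [0, [0, 0, 0], [0, 0, 0]], [0, [0, 0, 0], [0, 0, 0]], [0, [0, 0, 0], [0, 0, 0]]])

```text
time_s: 1.72
ee_pos: [603.3, -316.5, 104.5]
orientation: [[0.999, 0.035, 0.002], [0.035, -0.999, -0.001], [0.002, 0.001, -1.0]]
contact_force: [-0.1, 0.4, 0.4]
finger_gap: 0.999
grip_force: 0.0
```

Run:
```python
from h import *
c=cam('wrist'); s=robot.state(); print(s['ee_pos'].round(1), proj(c,(604,-312.5,72)))
u,v=proj(c,(604,-312.5,72)).astype(int)
print(topdots(c,(u-90,max(v-90,0),u+90,v+90)).round(1))
```

```text
[ 603.6 -316.6  104.9] [317.44825862 274.07742802]
[[ 585.7 -332.1   72.   350.1  303.9  287.5]
 [ 584.5 -294.2   72.   285.   303.7  290. ]
 [ 604.  -298.5   72.   292.6  273.4  135.5]
 [ 604.  -312.5   72.   317.4  274.   489. ]
 [ 623.6 -330.9   72.   352.   242.3  340.5]
 [ 622.4 -293.    72.   282.8  242.2  337.5]
 [ 638.4 -312.1   72.   318.6  215.1  660.5]]
```

Consistent: the centre is (604, −312.5). Descend and close gently.

move_arm(rows=[[0, [0.003, 0.027, -0.15], [0, 0, 0]], [0, [0, 0, -0.15], [0, 0, 0]], [0, [0, 0, -0.12], [0, 0, 0]], [0, [0, 0, 0], [0, 0, 0]], [1, [0, 0, 0], [0, 0, 0]], [1, [0, 0, 0], [0, 0, 0]], [1, [0, 0, 0], [0, 0, 0]], [1, [0, 0, 0], [0, 0, 0]], [1, [0, 0, 0], [0, 0, 0]], [1, [0, 0, 0], [0, 0, 0]]], newtons=45)

```text
time_s: 2.6
ee_pos: [604.3, -312.6, 42.1]
orientation: [[0.999, 0.034, 0.003], [0.034, -0.999, -0.002], [0.003, 0.002, -1.0]]
contact_force: [-1.1, 0.2, 6.6]
finger_gap: 0.69
grip_force: 47.3
```

move_arm(rows=[[1, [0, 0, 0], [0, 0, 0]], [1, [0, 0, 0], [0, 0, 0]], [1, [0, 0, 0], [0, 0, 0]], [1, [0, 0, 0.03], [0, 0, 0]], [1, [0, 0, 0.1], [0, 0, 0]], [1, [0, 0, 0.2], [0, 0, 0]], [1, [0, 0, 0.2], [0, 0, 0]], [1, [0, 0, 0.2], [0, 0, 0]], [1, [0, 0, 0.2], [0, 0, 0]], [1, [0, 0, 0.2], [0, 0, 0]]])

```text
time_s: 3.43
ee_pos: [603.0, -311.7, 211.7]
orientation: [[0.999, 0.034, 0.001], [0.034, -0.999, -0.001], [0.001, 0.001, -1.0]]
contact_force: [0.4, 0.0, -4.2]
finger_gap: 0.692
grip_force: 50.3
```

move_arm(rows=[[1, [-0.049, 0.24, 0], [0, 0, 0]], [1, [-0.049, 0.24, 0], [0, 0, 0]], [1, [-0.049, 0.24, 0], [0, 0, 0]], [1, [-0.049, 0.24, 0], [0, 0, 0]], [1, [-0.049, 0.24, 0], [0, 0, 0]], [1, [-0.049, 0.24, 0], [0, 0, 0]], [1, [-0.049, 0.24, 0], [0, 0, 0]], [1, [-0.049, 0.24, 0], [0, 0, 0]], [1, [-0.049, 0.24, 0], [0, 0, 0]], [1, [-0.049, 0.24, 0], [0, 0, 0]]])

```text
time_s: 4.27
ee_pos: [529.0, 49.7, 210.2]
orientation: [[0.999, 0.034, 0.002], [0.034, -0.999, 0.0], [0.002, 0.0, -1.0]]
contact_force: [1.1, 0.4, -4.5]
finger_gap: 0.692
grip_force: 50.5
```

move_arm(rows=[[1, [0, 0, 0], [0, 0, 0]], [1, [0, 0, 0], [0, 0, 0]], [1, [0, 0, 0], [0, 0, 0]]])

```text
time_s: 4.52
ee_pos: [529.8, 48.1, 209.7]
orientation: [[0.999, 0.035, 0.001], [0.035, -0.999, -0.0], [0.001, 0.0, -1.0]]
contact_force: [0.0, -0.5, -4.3]
finger_gap: 0.694
grip_force: 51.0
```

Run:
```python
from h import *
c=cam('wrist','w2.png'); s=robot.state(); print(s['time_s'],s['ee_pos'].round(1),s['orientation'].round(3).tolist(),s['contact_force'])
print(proj(c,(590,47.5,24)))
```

```text
4.5667 [529.9  47.6 209.5] [[0.999, 0.034, 0.001], [0.034, -0.999, -0.0], [0.001, 0.0, -1.0]] [ 0.40451808 -0.1941659  -4.46398083]
[326.80643768 149.15961527]
```

View pics/w2.png

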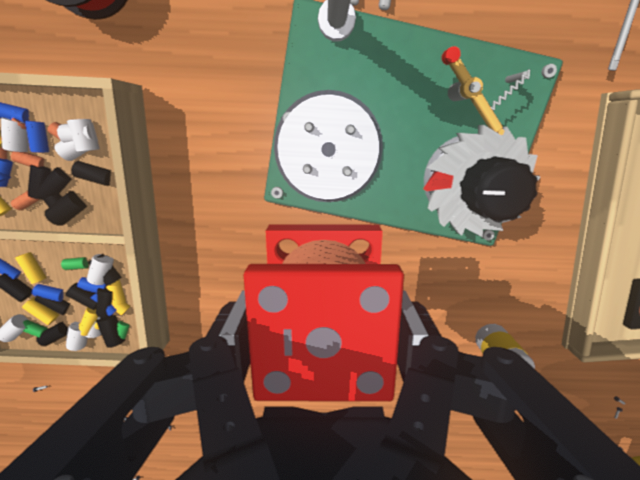

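The wrist view shows the disc at (329,146) with studs near (308,128), (351,130), (308,169) and (348,172); the bobbin is held square, its top centre at (323,342), and the knob is at (497,188).

Run:
```python
from h import *
c=cam('wrist'); s=robot.state()
H=c['hsv'];m=((H[...,1]<40)&(H[...,2]>150)).astype(np.uint8); k=np.zeros_like(m);k[85:205,270:388]=m[85:205,270:388]
n,l,st,ce=cv2.connectedComponentsWithStats(k);i=1+np.argmax(st[1:,4]);hull=cv2.convexHull(np.argwhere(l==i)[:,::-1].astype(np.int32));e=cv2.fitEllipse(hull)
M=cv2.moments(hull); print('disc',e,onplane(c,*e[0],24).round(1),onplane(c,M['m10']/M['m00'],M['m01']/M['m00'],24).round(1))
ins=cv2.drawContours(np.zeros_like(m),[cv2.convexHull(hull)],0,1,-1); ins=cv2.erode(ins,np.ones((9,9)))
d=(ins&(H[...,2]<215)).astype(np.uint8)
n,l,st,ce=cv2.connectedComponentsWithStats(d)
for j in range(1,n):
    if st[j,4]>15: print(st[j],ce[j].round(1),onplane(c,*ce[j],29).round(1))
z=s['ee_pos'][2]-42.1+72
D=topdots(c,(240,255,410,405),z);print(s['ee_pos'].round(1));print(D.round(1))
cv2.imwrite('pics/d.png',cv2.resize(c['frame'][85:205,270:390],None,fx=5,fy=5,interpolation=2)[...,::-1])
```

```text
disc ((326.5757751464844, 146.10714721679688), (102.86481475830078, 105.69612121582031), 164.11557006835938) [592.8  47.2  24. ] [592.7  46.9  24. ]
[303 122  18  14 145] [310.5 128.7] [608.   62.5  29. ]
[344 124  17  15 147] [351.6 130.9] [607.3  24.9  29. ]
[321 142  14  15 178] [327.4 149.1] [590.4  46.5  29. ]
[302 163  15  13 130] [308.7 169.6] [571.   63.4  29. ]
[341 166  15  13 128] [348.  171.9] [570.1  26.2  29. ]
[529.9  47.3 209.2]
[[511.4  28.8 239.1 369.6 382.1 526.5]
 [510.2  66.8 239.1 276.7 381.8 527.5]
 [529.5  62.4 239.1 287.4 341.8 251. ]
 [529.8  48.4 239.1 323.2 342.1 929.5]
 [549.3  30.1 239.1 374.  299.  672. ]
 [548.2  68.  239.1 272.4 298.7 670. ]]
```

View pics/d.png

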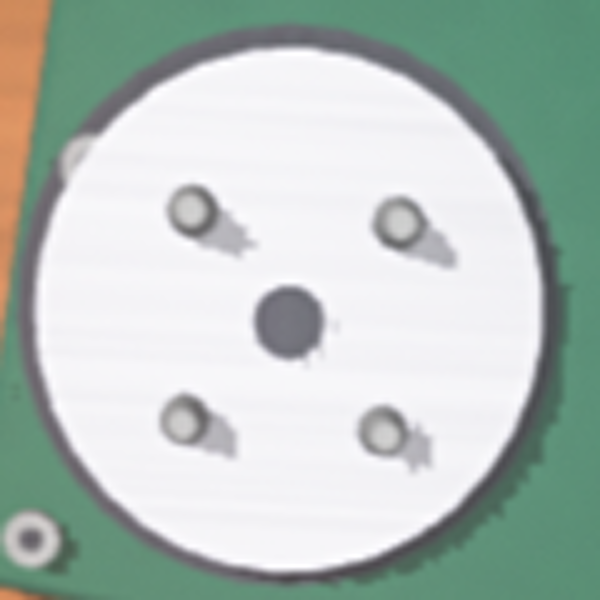

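Run:
```python
from h import *
c=cam('wrist')
q=[onplane(c,270+(x-2)/5,85+(y-2)/5,35)[:2] for x,y in((193,209),(401,221),(185,418),(384,430))]
q=np.array(q);print(q.round(1),q.mean(0).round(1),'hole',onplane(c,270+287/5,85+320/5,24).round(1))
print('rim',onplane(c,327.9,146.4,24).round(1))
for i,j in((2,0),(3,1),(1,0),(3,2)): d=q[j]-q[i];print(np.hypot(*d).round(1),np.degrees(np.arctan2(d[1],d[0])).round(2))
```

```text
[[609.8  64.1]
 [609.   26.8]
 [573.   64.9]
 [572.   27.9]] [591.   45.9] hole [590.2  46.1  24. ]
rim [592.6  45.7  24. ]
36.9 -1.21
37.1 -1.6
37.3 88.74
37.0 88.47
```

move_arm(rows=[[1, [0.101, -0.003, -0.15], [0, 0, -0.122]], [1, [0.101, -0.003, -0.15], [0, 0, -0.122]], [1, [0.101, -0.003, -0.2], [0, 0, -0.122]], [1, [0.101, -0.003, -0.2], [0, 0, -0.122]], [1, [0, 0, -0.12], [0, 0, 0]], [1, [0, 0, 0], [0, 0, 0]], [1, [0, 0, 0], [0, 0, 0]], [1, [0, 0, 0], [0, 0, 0]], [1, [0, 0, 0], [0, 0, 0]]])

```text
time_s: 5.42
ee_pos: [591.0, 46.0, 87.8]
orientation: [[1.0, -0.025, 0.003], [-0.025, -1.0, -0.0], [0.003, -0.0, -1.0]]
contact_force: [-0.3, -0.6, -3.9]
finger_gap: 0.692
grip_force: 51.1
```

Run:
```python
from h import *
c=cam('wrist'); s=robot.state(); t=s['ee_pos']; print(t.round(1),s['contact_force'].round(1),s['orientation'].round(3)[:,0])
print(topdots(c,(240,255,410,405),t[2]+29.9).round(1))
a=cam('scene');b=cam('side')
f=[cv2.resize(x['frame'][v-45:v+45,u-60:u+60],None,fx=4.9,fy=4.9,interpolation=2) for x,(u,v) in((a,proj(a,(590,46,50)).astype(int)),(b,proj(b,(590,46,50)).astype(int)))]
f=[cv2.resize(g,(400,300)) for g in f]
cv2.imwrite('pics/e.png',np.hstack(f)[...,::-1])
```

```text
[590.9  46.1  87.6] [ 0.1  0.4 -3.7] [ 1.    -0.025  0.003]
[[571.4  28.5 117.5 369.6 382.1 529.5]
 [572.5  66.3 117.5 276.7 381.8 525.5]
 [591.5  60.9 117.5 287.4 341.8 251. ]
 [590.9  46.9 117.5 323.2 342.1 930.5]
 [609.3  27.5 117.5 374.  299.  674. ]
 [610.4  65.4 117.5 272.5 298.7 670. ]]
```

View pics/e.png

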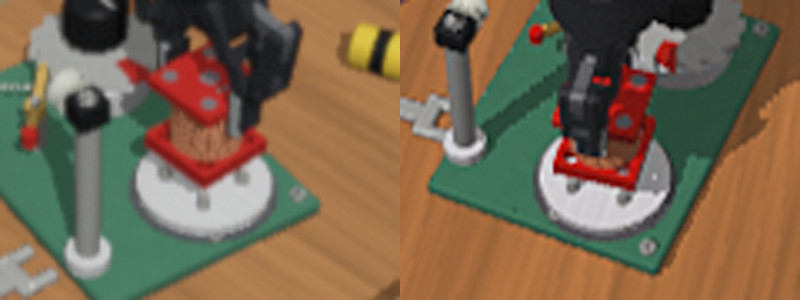

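Bobbin hovers centred over the studs in both views. Descend in small steps, watching force.

move_arm(rows=[[1, [0, -0.004, -0.05], [0, 0, 0]], [1, [0, 0, -0.05], [0, 0, 0]], [1, [0, 0, -0.02], [0, 0, 0]], [1, [0, 0, -0.02], [0, 0, 0]], [1, [0, 0, -0.013], [0, 0, 0]], [1, [0, 0, 0], [0, 0, 0]], [1, [0, 0, 0], [0, 0, 0]]])

```text
time_s: 6.15
ee_pos: [590.4, 45.7, 62.8]
orientation: [[1.0, -0.025, -0.0], [-0.025, -1.0, 0.0], [-0.0, -0.0, -1.0]]
contact_force: [-0.3, 0.6, -3.1]
finger_gap: 0.688
grip_force: 51.1
```

move_arm(rows=[[1, [0, 0, -0.013], [0, 0, 0]], [1, [0, 0, -0.01], [0, 0, 0]], [1, [0, 0, -0.007], [0, 0, 0]], [1, [0, 0, 0], [0, 0, 0]], [1, [0, 0, 0], [0, 0, 0]]])

```text
time_s: 6.57
ee_pos: [590.4, 45.7, 58.3]
orientation: [[1.0, -0.025, 0.0], [-0.025, -1.0, 0.0], [0.0, -0.0, -1.0]]
contact_force: [1.3, -0.2, -3.4]
finger_gap: 0.693
grip_force: 51.2
```

move_arm(rows=[[1, [0, 0, -0.004], [0, 0, 0]], [1, [0, 0, -0.004], [0, 0, 0]], [1, [0, 0, 0], [0, 0, 0]], [1, [0, 0, 0], [0, 0, 0]]])

```text
time_s: 6.9
ee_pos: [590.5, 45.7, 58.0]
orientation: [[1.0, -0.024, 0.001], [-0.024, -1.0, -0.0], [0.001, 0.0, -1.0]]
contact_force: [-4.7, -1.2, 8.5]
finger_gap: 0.689
grip_force: 52.3
```

Contact at TCP z = 58.0, exactly the home height. A slightly firmer press, then release.

move_arm(rows=[[1, [0, 0, -0.004], [0, 0, 0]], [1, [0, 0, 0], [0, 0, 0]], [1, [0, 0, 0], [0, 0, 0]], [1, [0, 0, 0.008], [0, 0, 0]], [0.3, [0, 0, 0.004], [0, 0, 0]], [0, [0, 0, 0], [0, 0, 0]], [0, [0, 0, 0], [0, 0, 0]], [0, [0, 0, 0], [0, 0, 0]], [0, [0, 0, 0], [0, 0, 0]], [0, [0, 0, 0], [0, 0, 0]]])

```text
time_s: 7.73
ee_pos: [590.4, 45.7, 58.3]
orientation: [[1.0, -0.025, 0.0], [-0.025, -1.0, 0.0], [0.0, -0.0, -1.0]]
contact_force: [-0.5, 0.7, 0.1]
finger_gap: 1.003
grip_force: 0.0
```

move_arm(rows=[[0, [0, 0, 0], [0, 0, 0]], [0, [0, 0, 0.05], [0, 0, 0]], [0, [0, 0, 0.2], [0, 0, 0]], [0, [0, 0, 0.2], [0, 0, 0]], [0, [0, 0, 0.2], [0, 0, 0]], [0, [-0.2, 0, 0.18], [0, 0, 0]], [0, [-0.2, 0, 0.15], [0, 0, 0]], [0, [0, 0, 0], [0, 0, 0]], [0, [0, 0, 0], [0, 0, 0]], [0, [0, 0, 0], [0, 0, 0]]])

```text
time_s: 8.57
ee_pos: [530.5, 45.7, 205.5]
orientation: [[1.0, -0.025, 0.001], [-0.025, -1.0, 0.0], [0.001, -0.0, -1.0]]
contact_force: [0.4, -0.7, -0.2]
finger_gap: 0.998
grip_force: 0.0
```

Run:
```python
from h import *
c=cam('wrist','w3.png'); s=robot.state(); t=s['ee_pos']; print(s['time_s'],t.round(1),s['contact_force'].round(1),s['qpos'].round(1))
u,v=proj(c,(590.5,45.5,88)).astype(int);print(u,v)
print(topdots(c,(u-75,max(v-75,0),u+75,v+75),88).round(1))
H=c['hsv']
m=((H[...,2]<60)).astype(np.uint8); uk,vk=proj(c,(568,-87,90)).astype(int); print(uk,vk)
k=np.zeros_like(m);k[max(vk-60,0):vk+60,uk-60:uk+60]=m[max(vk-60,0):vk+60,uk-60:uk+60]
n,l,st,ce=cv2.connectedComponentsWithStats(k);i=1+np.argmax(st[1:,4]);print(st[i],ce[i],onplane(c,*ce[i],90).round(1))
```

```text
8.6167 [530.5  45.7 204.8] [-0.8  0.3 -0.6] [-3.4  4.2 90.3  0.  85.5 88. ]
322 154
[[570.5  27.9  88.  346.1 180.8 192. ]
 [571.5  65.8  88.  296.8 180.8 189.5]
 [590.1  60.3  88.  302.9 155.8  94.5]
 [590.   46.4  88.  321.4 155.5 317. ]
 [608.4  27.   88.  347.2 129.2 215.5]
 [609.4  64.9  88.  295.6 129.1 217. ]]
496 180
[ 458  148   79   66 3705] [497.33522267 179.19919028] [569.2 -87.3  90. ]
```

View pics/w3.png

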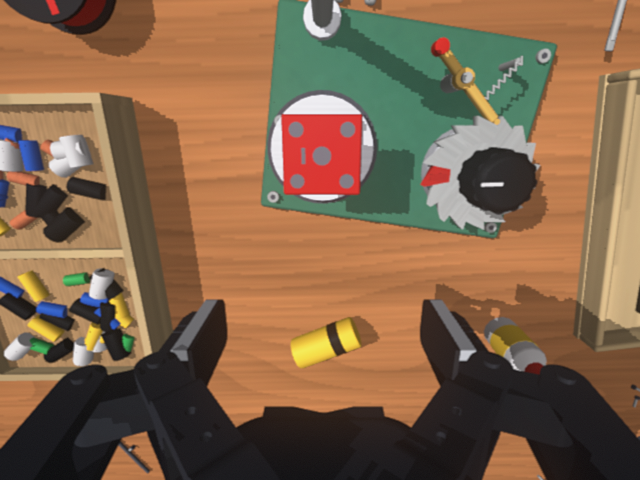

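The red bobbin sits home on the disc at (321,156), dots at the right size for z = 88 mm. The knob is at (497,179), the red tooth at (437,177) and the pawl tip at about (497,120). Next I'll put the camera over the knob.

move_arm(rows=[[0, [-0.06, -0.227, 0], [0, 0, 0]], [0, [-0.06, -0.227, 0], [0, 0, 0]], [0, [-0.06, -0.227, 0], [0, 0, 0]], [0, [-0.06, -0.227, 0], [0, 0, 0]], [0, [0, 0, 0], [0, 0, 0]], [0, [0, 0, 0], [0, 0, 0]], [0, [0, 0, 0], [0, 0, 0]]])

```text
time_s: 9.2
ee_pos: [494.6, -90.5, 204.4]
orientation: [[1.0, -0.025, -0.001], [-0.025, -1.0, 0.001], [-0.001, -0.001, -1.0]]
contact_force: [0.5, 0.1, 0.1]
finger_gap: 1.006
grip_force: 0.0
```

Run:
```python
from h import *
c=cam('wrist'); s=robot.state(); t=s['ee_pos']; print(s['time_s'],t.round(1),s['qpos'].round(1),(-c['R'].T@c['t']).round(0))
H=c['hsv']
uk,vk=proj(c,(568,-90,98)).astype(int); print(uk,vk)
def big(m):
    k=np.zeros(m.shape,np.uint8);k[max(vk-80,0):vk+80,uk-80:uk+80]=m[max(vk-80,0):vk+80,uk-80:uk+80]
    n,l,st,ce=cv2.connectedComponentsWithStats(k);i=1+np.argmax(st[1:,4]);return (l==i),st[i],ce[i]
l,st,ce=big(H[...,2]<60);print('knob',st,ce,onplane(c,*ce,98).round(1))
r,st2,cr=big(((H[...,0]<6)|(H[...,0]>172))&(H[...,1]>140)&(H[...,2]>70));print('red',st2,cr,onplane(c,*cr,54).round(1))
cv2.imwrite('pics/f.png',cv2.resize(c['frame'][max(vk-110,0):max(vk-110,0)+200,uk-100:uk+100],None,fx=3,fy=3,interpolation=2)[...,::-1]);print('crop origin',uk-100,max(vk-110,0))
```

```text
9.25 [494.6 -90.  204.6] [-19.1   0.6  94.1   0.   85.4  72.3] [575. -92. 346.]
321 136
knob [ 291  102   66   69 3198] [324.47560976 136.29268293] [567.9 -92.4  98. ]
red [266 127  25  21 348] [278.61206897 136.75574713] [567.3 -54.3  54. ]
crop origin 221 26
```

View pics/f.png

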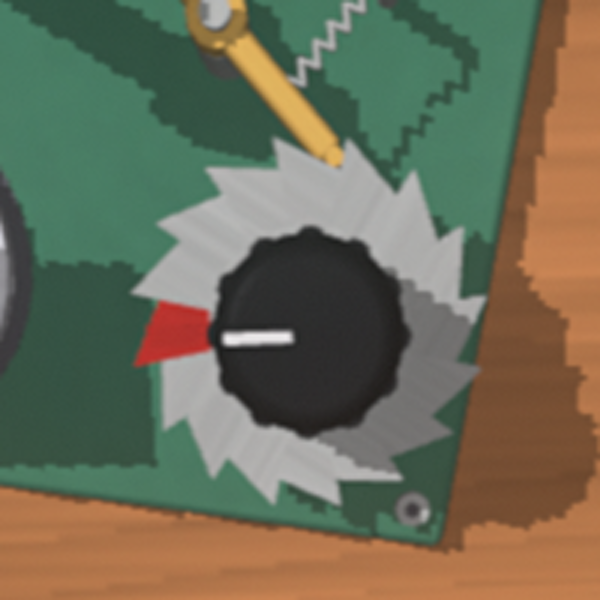

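The crop shows the knob centre at (567.9, −92.4), which agrees with the stand geometry. The red tooth tip is at crop (133,367) and the pawl tip at (335,160), behind the fifth tooth clockwise of it. So 5 more catches are needed (start 0.393): about 1.96 + 0.15 rad of clockwise turn. I'll pre-rotate counter-clockwise while open, then descend.

move_arm(rows=[[0, [0.049, -0.002, 0], [0, 0, 1]], [0, [0.049, -0.002, 0], [0, 0, 1]], [0, [0.049, -0.002, 0], [0, 0, 1]], [0, [0.049, -0.002, 0], [0, 0, 1]], [0, [0.049, -0.002, 0], [0, 0, 1]], [0, [0.049, -0.002, 0], [0, 0, 1]], [0, [0.049, -0.001, 0], [0, 0, 1]], [0, [0.049, -0.001, 0], [0, 0, 1]], [0, [0.049, -0.001, 0], [0, 0, 1]], [0, [0.049, -0.001, 0], [0, 0, 1]]])

```text
time_s: 10.08
ee_pos: [568.6, -91.5, 204.8]
orientation: [[0.378, 0.926, -0.001], [0.926, -0.378, 0.0], [0.0, -0.001, -1.0]]
contact_force: [-1.4, -0.6, -0.7]
finger_gap: 1.0
grip_force: 0.0
```

move_arm(rows=[[0, [0, 0, -0.1], [0, 0, 1]], [0, [0, 0, -0.1], [0, 0, 1]], [0, [0, 0, -0.1], [0, 0, 1]], [0, [0, 0, -0.1], [0, 0, 1]], [0, [0, 0, 0], [0, 0, 0]], [0, [0, 0, 0], [0, 0, 0]], [0, [0, 0, 0], [0, 0, 0]]])

```text
time_s: 10.67
ee_pos: [568.4, -92.3, 146.1]
orientation: [[-0.081, 0.997, 0.001], [0.997, 0.081, -0.0], [-0.0, 0.001, -1.0]]
contact_force: [-0.3, -1.1, 0.9]
finger_gap: 0.998
grip_force: 0.0
```

move_arm(rows=[[0, [-0.003, 0, -0.15], [0, 0, 0]], [0, [0, 0, -0.15], [0, 0, 0]], [0, [0, 0, -0.15], [0, 0, 0]], [0, [0, 0, -0.11], [0, 0, 0]], [0, [0, 0, 0], [0, 0, 0]], [0, [0, 0, 0], [0, 0, 0]]])

```text
time_s: 11.17
ee_pos: [567.7, -92.7, 62.0]
orientation: [[-0.083, 0.997, -0.0], [0.997, 0.083, 0.0], [0.0, -0.0, -1.0]]
contact_force: [0.7, -0.2, 0.8]
finger_gap: 1.0
grip_force: 0.0
```

move_arm(rows=[[1, [0, 0, 0], [0, 0, 0]], [1, [0, 0, 0], [0, 0, 0]], [1, [0, 0, 0], [0, 0, 0]], [1, [0, 0, 0], [0, 0, 0]], [1, [0, 0, 0], [0, 0, 0]], [1, [0, 0, 0], [0, 0, 0]], [1, [0, 0, 0], [0, 0, 0]], [1, [0, 0, 0], [0, 0, 0]], [1, [0, 0, 0], [0, 0, 0]]], newtons=45)

```text
time_s: 11.92
ee_pos: [566.7, -93.1, 62.9]
orientation: [[-0.084, 0.996, -0.001], [0.996, 0.084, -0.001], [-0.001, -0.001, -1.0]]
contact_force: [-16.1, -0.6, 18.1]
finger_gap: 0.576
grip_force: 45.0
```

Knob gripped (49 mm). Relieve the ~1 mm side and vertical preload, then wind.

move_arm(rows=[[1, [-0.007, 0, 0.008], [0, 0, 0]], [1, [0, 0, 0], [0, 0, 0]], [1, [0, 0, 0], [0, 0, 0]], [1, [0, 0, 0], [0, 0, -0.5]], [1, [0, 0, 0], [0, 0, -0.5]], [1, [0, 0, 0], [0, 0, -0.5]], [1, [0, 0, 0], [0, 0, -0.5]], [1, [0, 0, 0], [0, 0, 0]]])

```text
time_s: 12.58
ee_pos: [566.4, -93.1, 63.1]
orientation: [[0.158, 0.987, 0.0], [0.987, -0.158, -0.0], [-0.0, 0.0, -1.0]]
contact_force: [-3.2, -1.8, 5.2]
finger_gap: 0.574
grip_force: 52.7
```

move_arm(rows=[[1, [0, 0, 0], [0, 0, -0.7]], [1, [0, 0, 0], [0, 0, -0.7]], [1, [0, 0, 0], [0, 0, -0.7]], [1, [0, 0, 0], [0, 0, -0.7]], [1, [0, 0, 0], [0, 0, -0.7]], [1, [0, 0, 0], [0, 0, -0.7]], [1, [0, 0, 0], [0, 0, -0.7]], [1, [0, 0, 0], [0, 0, -0.7]], [1, [0, 0, 0], [0, 0, -0.7]], [1, [0, 0, 0], [0, 0, -0.7]]])

```text
time_s: 13.42
ee_pos: [566.0, -92.8, 63.1]
orientation: [[0.84, 0.543, -0.001], [0.543, -0.84, 0.0], [-0.0, -0.0, -1.0]]
contact_force: [-7.5, 1.5, 8.3]
finger_gap: 0.576
grip_force: 53.1
```

move_arm(rows=[[1, [0, 0, 0], [0, 0, -0.7]], [1, [0, 0, 0], [0, 0, -0.7]], [1, [0, 0, 0], [0, 0, -0.7]], [1, [0, 0, 0], [0, 0, -0.7]], [1, [0, 0, 0], [0, 0, -0.7]], [1, [0, 0, 0], [0, 0, -0.7]], [1, [0, 0, 0], [0, 0, -0.7]], [1, [0, 0, 0], [0, 0, -0.7]], [1, [0, 0, 0], [0, 0, -0.7]], [1, [0, 0, 0], [0, 0, 0]]])

```text
time_s: 14.25
ee_pos: [565.9, -92.3, 63.0]
orientation: [[0.983, -0.183, -0.001], [-0.183, -0.983, 0.001], [-0.001, -0.001, -1.0]]
contact_force: [-8.3, 4.1, 7.9]
finger_gap: 0.576
grip_force: 53.2
```

move_arm(rows=[[1, [0, 0, 0], [0, 0, -0.6]], [1, [0, 0, 0], [0, 0, -0.6]], [1, [0, 0, 0], [0, 0, -0.6]], [1, [0, 0, 0], [0, 0, -0.5]], [1, [0, 0, 0], [0, 0, 0]], [1, [0, 0, 0], [0, 0, 0]]])

```text
time_s: 14.75
ee_pos: [566.0, -92.2, 63.0]
orientation: [[0.898, -0.439, -0.001], [-0.439, -0.898, 0.001], [-0.001, -0.001, -1.0]]
contact_force: [-7.5, 5.7, 8.6]
finger_gap: 0.578
grip_force: 53.2
```

Run:
```python
from h import *
c=cam('wrist'); s=robot.state(); print(s['time_s'],s['ee_pos'].round(1),s['qpos'].round(1),s['moment'])
u,v=proj(c,(566.5,-92.5,54)).astype(int);print(u,v)
x0=max(0,u-160);y0=max(0,min(v-170,480-240))
g=cv2.resize(c['frame'][y0:y0+240,x0:x0+320],None,fx=2.4,fy=2.4,interpolation=2)
cv2.imwrite('pics/g.png',g[...,::-1]);print(x0,y0)
```

```text
14.8 [566.  -92.2  63. ] [-17.   14.9  95.    0.1  70.1  99. ] [0.86165131 1.23126879 0.1427688 ]
325 293
165 123
```

View pics/g.png

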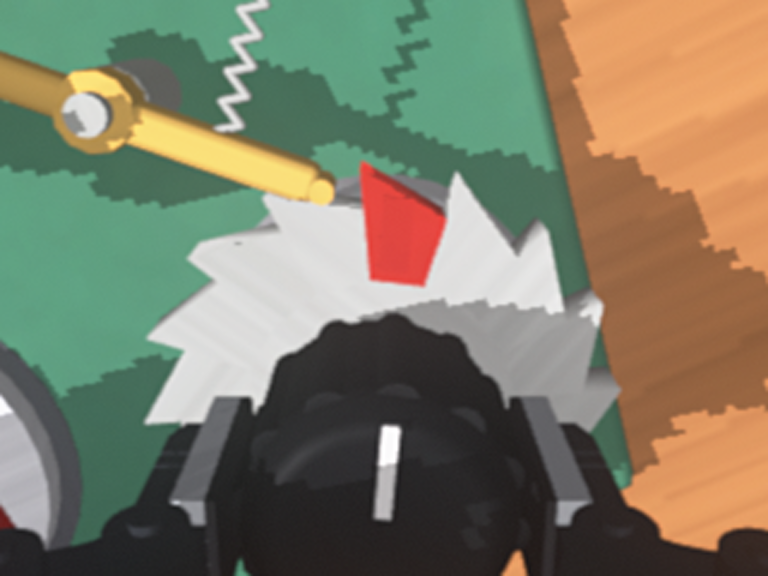

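The red tooth (crop (400,220)) has passed the pawl tip (325,190), which lies just behind its steep face with the 0.15 rad overshoot. Ease back and let go.

move_arm(rows=[[1, [0, 0, 0], [0, 0, 0.4]], [1, [0, 0, 0], [0, 0, 0.5]], [1, [0, 0, 0], [0, 0, 0]], [0, [0, 0, 0], [0, 0, 0]], [0, [0, 0, 0], [0, 0, 0]], [0, [0, 0, 0], [0, 0, 0]], [0, [0, 0, 0], [0, 0, 0]], [0, [0, 0, 0], [0, 0, 0]], [0, [0, 0, 0], [0, 0, 0]], [0, [0, 0, 0], [0, 0, 0]]])

```text
time_s: 15.63
ee_pos: [566.4, -92.9, 62.5]
orientation: [[0.94, -0.341, 0.0], [-0.341, -0.94, 0.0], [0.0, -0.0, -1.0]]
contact_force: [-0.5, -0.6, 0.4]
finger_gap: 1.002
grip_force: 0.0
```

move_arm(rows=[[0, [0, 0, 0.05], [0, 0, 0]], [0, [0, 0, 0.15], [0, 0, 0]], [0, [0, 0, 0.2], [0, 0, 0]], [0, [0, 0, 0.2], [0, 0, 0]], [0, [0, 0, 0.2], [0, 0, 0]], [0, [-0.2, 0, 0.15], [0, 0, 0]], [0, [-0.2, 0, 0], [0, 0, 0]], [0, [-0.1, 0, 0], [0, 0, 0]], [0, [0, 0, 0], [0, 0, 0]], [0, [0, 0, 0], [0, 0, 0]]])

```text
time_s: 16.47
ee_pos: [491.1, -92.9, 206.0]
orientation: [[0.94, -0.342, 0.002], [-0.342, -0.94, -0.0], [0.002, -0.0, -1.0]]
contact_force: [1.1, -0.9, 0.6]
finger_gap: 1.001
grip_force: 0.0
```

Run:
```python
from h import *
c=cam('wrist'); s=robot.state(); print(s['time_s'],s['ee_pos'].round(1),s['contact_force'].round(1))
u,v=proj(c,(590.3,46,88)).astype(int);print(u,v);print(topdots(c,(max(u-80,0),max(v-80,0),u+80,v+80),88).round(1))
cv2.imwrite('pics/i.png',cv2.resize(c['frame'][0:260,130:560],None,fx=1.8,fy=1.8,interpolation=2)[...,::-1])
```

```text
16.5167 [491.6 -93.  205.7] [ 0.6 -0.8 -0.1]
109 173
[[571.4  65.5  88.  100.8 205.  177.5]
 [570.5  27.6  88.  143.8 189.7 185.5]
 [590.3  59.9  88.   94.  180.   90. ]
 [590.   46.1  88.  109.9 174.2 301.5]
 [609.4  64.5  88.   75.1 158.2 202.5]
 [586.    5.   88.  160.  160.4 952.5]
 [608.4  26.6  88.  119.7 141.7 214.5]]
```

View pics/i.png

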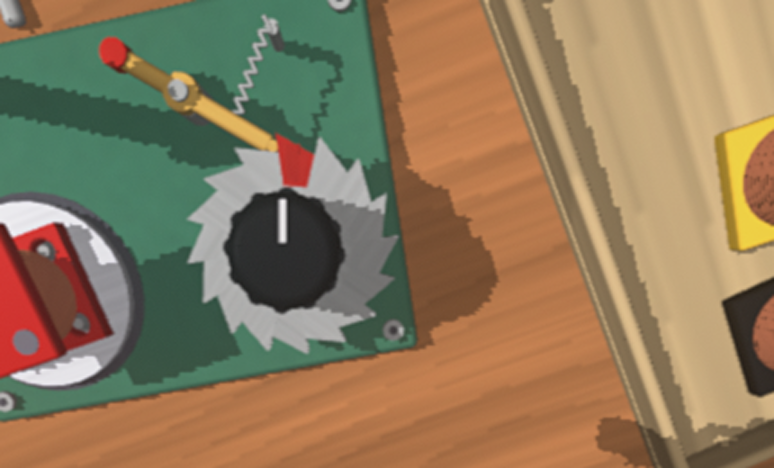

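The red tooth at crop (293,160) rests with its steep face on the pawl tip (276,150). The bobbin is unchanged and home, and the arm is clear.

```bash
python3 -c "
from rig import sign_off
print(sign_off())"
```

```text
the job is handed in; nothing more can be done
None
```

The red bobbin is seated home on the turntable studs and the pawl holds the ratchet wheel by the steep face of its red tooth. I released the knob, backed the arm clear and handed the job in at about 16.5 s; no verdict was shown.

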